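# Put the microscope objectives away in turret order

## Robot

A 6-joint arm with a two-finger parallel gripper is mounted at the origin on the work surface. World frame = base frame: x ahead of the robot, y to its left, z up, the work surface at z = 0. Lengths are in m, angles in degrees, forces in N, time in s.
With the tool pointing down it reaches from about 0.375 to 0.9 m from the base axis. Payload 3.1 kg.
Tool frame: the origin (TCP) lies on the centre line of the jaws, within the pads' length; the fingertips stand 17 mm ahead of it and the grasp point (between the pads) lies 2 mm behind it; z points along the fingers, y is the line along which they close (so a half turn about z gives the same grasp; the last joint's range is limited). The gripper opens to 87 mm and grips with 3 to 60 N. Pads are 19 mm wide; open, the fingers measure 117 mm over their backs; the gripper's body (75 mm by 190 mm) begins 51 mm behind the grasp point.
Start: joints at [64.658, 30.224, 82.088, -0, 67.689, -10.227], TCP at [0.163, 0.603, 0.24] pointing down, gripper open.
Joint ranges: [-176.69, 176.69], [-43.24, 126.21], [12.49, 139.97], [-82, 262], [0, 151.66], [-163.58, 163.58]. Speed limits (degrees/s): [159.86, 159.86, 180, 180, 180, 180].

## Interface

Orientations are given as a 3x3 rotation matrix whose columns are the frame's x, y, z axes.
In Python, from rig import bot, imaging, finder gives the robot as it stands. The module is installed in compiled form; this text tells all that it offers.
- The arm moves only by the tool play_rows, never from a script. Its argument "motion" is a list that holds one entry, the list of rows, each a list of 6 numbers: the shift along the tool's x, y, z in a scale on which 1.0 is 0.8 m, then the turn, a rotation vector about the tool's x, y, z in shares of 4 rad (1.0 is 4 rad). In form: [[[dx, dy, dz, wx, wy, wz], ...]]. A call has 1 to 8 rows; each row is the pose to reach, as a shift and turn from the pose commanded when the call began, along the tool's axes at that moment; what a row does not reach only later rows make up. A row lasts 1/12 s, in which the tool goes at most 41.7 mm and 7.16 degrees, less where a joint would pass 70% of its speed; a pose out of reach is approached as far as the arm can. A shift or turn number past 1, either way, is cut back to 1. A call with a gripper value outside its range is refused whole. "fingers" is the finger opening in m, from 0 to 0.087, set as the call begins (left out, the last holds). The fingers move at their own pace and stop on an object; the grip force is fixed at half the most. Time passes only in rows, so rows that repeat a pose let the fingers close. It gives the time, the measured TCP pose, the force, the opening and the grip force at its end, in the units of the state.
- bot.read_state(): the state, without advancing time (a new reading comes with each control period).
- imaging.capture(name): name is "scene" or "top" or "wrist"; returns a dict with "frame" (384x512x3 uint8, red, green, blue), "camera_matrix" (3x3 intrinsics, pixels), "R" (3x3) and "t" (3): a world point X has camera coordinates R X + t. Camera axes: x right, y down, z forward; pixel columns grow to the right and rows downward; lengths in m; the calibration is good to about 2 mm. A picture is of the moment at which its call begins. There is no depth.
- bot.hand_in(): hands the job in; it is judged then, once.
Trained networks look in the newest picture that a camera, given by its name, has taken for a name from the list of things; names that differ only in an ending like _2 or _b are one class to them, and where a whole thing is asked for, a point or a joint stands for the part that bears it (a point fixed in the world has none). Each returns a list of dicts, best first, with "confidence" (0 to 1); they miss things now and then, are a little off and sometimes report something else, mostly with a low value. They report only what shows in the picture. A call takes as long as a camera call. They do not tell look-alikes from the thing itself.
- finder.recognise(camera, name): "at" ([x, y, z] in m, in world coordinates, good to about 4 mm: the middle of the surface that is visible of it).
- finder.outline_of(camera, name): "pixels" (384x512 bool, what is visible of it).
The state is a dict: "time_s": time; "joint_positions": joint angles; "qvel": joint speeds; "tau": joint torques, N m; "position": TCP position; "tcp_rot": TCP orientation; "force": force on the tool from outside, world axes, zero at the start; "moment": the same for the moment, N m; "opening": opening from 0.0 (shut) to 1.0 (fully open); "grasp_force": force on a finger pad.
Only numpy, scipy, OpenCV 4.12 (cv2) and the standard library are available. Lean on these libraries where they do the work, as an engineer would, in place of code of your own. Each camera call takes 0.05 s, during which the arm holds its last target. There are 200 camera calls.

## Task

Move the four microscope objectives from the parking rack into the empty storage drawer, one to a bay, keeping the turret order in which they stand: the objective at the robot's left-hand end of the rack goes into the bay next to the drawer's tall front panel, and the others follow in turn towards the drawer's low back. They are delicate optics: never tip one over, and set each down gently, upright on its cap.

Things in the scene. Friction and masses are not known exactly. Their poses are not given: they have to be found in the camera images.
- obj_short: microscope objective, satin metal, loose, standing lens up on its black cap (32 mm wide, 8 mm high); shortest, 60 mm tall: barrel 32 mm wide to the top, 21 mm lens. Round, any yaw. Origin: centre of its underside; z up its axis. Barrel plain and parallel 24 to 56 mm above the underside: grip there. 0.15 to 0.5 kg.
- obj_cone: microscope objective, satin metal, loose, standing lens up on its black cap (32 mm wide, 8 mm high); 68 mm tall: barrel 34 mm wide, short cone to a 22 mm nose. Round, any yaw. Origin: centre of its underside; z up its axis. Barrel plain and parallel 24 to 56 mm above the underside: grip there. 0.15 to 0.5 kg.
- obj_collar: microscope objective, satin metal, loose, standing lens up on its black cap (32 mm wide, 8 mm high); 76 mm tall, slimmest: barrel 30 mm wide, taper to a 16 mm nose, 37 mm knurled collar at 12 to 22 mm height. Round, any yaw. Origin: centre of its underside; z up its axis. Barrel plain and parallel 24 to 56 mm above the underside: grip there. 0.15 to 0.5 kg.
- obj_large: microscope objective, satin metal, loose, standing lens up on its black cap (32 mm wide, 8 mm high); tallest and thickest, 84 mm: barrel 38 mm wide, long cone to a 12 mm nose. Round, any yaw. Origin: centre of its underside; z up its axis. Barrel plain and parallel 24 to 56 mm above the underside: grip there. 0.15 to 0.5 kg.
- cup_short: round black cup of the parking rack, where obj_short stands at the start: 60 mm wide, rim 8 mm high, floor 2 mm thick. Four like cups, fixed, 76 mm apart in a straight row on a plate 74 x 316 mm, 6 mm thick; which is where in the row varies. Origin: centre of its underside, 6 mm above the bench; y along the row to the robot's left.
- cup_cone: round black cup of the parking rack, where obj_cone stands at the start: 60 mm wide, rim 8 mm high, floor 2 mm thick. Four like cups, fixed, 76 mm apart in a straight row on a plate 74 x 316 mm, 6 mm thick; which is where in the row varies. Origin: centre of its underside, 6 mm above the bench; y along the row to the robot's left.
- cup_collar: round black cup of the parking rack, where obj_collar stands at the start: 60 mm wide, rim 8 mm high, floor 2 mm thick. Four like cups, fixed, 76 mm apart in a straight row on a plate 74 x 316 mm, 6 mm thick; which is where in the row varies. Origin: centre of its underside, 6 mm above the bench; y along the row to the robot's left.
- cup_large: round black cup of the parking rack, where obj_large stands at the start: 60 mm wide, rim 8 mm high, floor 2 mm thick. Four like cups, fixed, 76 mm apart in a straight row on a plate 74 x 316 mm, 6 mm thick; which is where in the row varies. Origin: centre of its underside, 6 mm above the bench; y along the row to the robot's left.
- drawer: grey storage drawer, fixed, open on top, 68 (x) by 308 mm (y). Four bays in a row, 60 (x) by 72 mm (y) inside, walls 4 mm; bay centres x = 0, y = +114, +38, -38, -114 mm. Rubber floor 6 mm above the bench, side walls 22 mm high, cross walls 18 mm. Origin: centre of its underside, on the bench; y along the row to the robot's left, z up.
- front: the drawer's tall front panel, fixed: 76 mm wide, 52 mm high, 5 mm thick, with an 18 mm wide aluminium grip rail on top. It is at the +y or the -y end of the drawer (varies), its origin (underside centre) 156.5 mm from the drawer's origin along y. The other end is a low back, 22 mm high with a 30 mm high tab.
There are look-alikes about, which are no part of the job. Leave any yellow look-alike of the obj_short alone.

How it is judged:
By the outcome, as a careful person would: the job done as asked, in the order asked, and still so for the second after the job is handed in, with the robot touching nothing.
It also fails if it takes over 99 s, if anything falls off the work surface, if the arm or the gripper's body presses on something with over 40 N, if the wrist force passes 120 N, or if a joint passes its speed limit or range.

## Working session

There is one attempt and no reset: what is moved stays moved. The work goes in short steps, Python scripts to look and compute and a tool call to move; the robot and the scene stay as the last step left them, time stands still between calls to the robot, and variables do not carry over. Pictures are saved under pics/ and viewed, at most 14 in all, crops included, and the job is handed in when it is done.

Besides the shell and the picture viewer there is one more tool, called after ">>>" by a JSON object that holds its "op" and its "data", one argument or row to a line. play_rows: Moves the arm, as the interface text tells. Its arguments: {"type":"object","properties":{"motion":{"type":"array"},"fingers":{"type":"number"}},"required":["motion"]}

```bash
mkdir -p pics; python3 - <<'E'
from rig import bot, imaging, finder
import cv2,numpy as np
s=bot.read_state()
print(s['time_s'],s['position'],np.round(s['tcp_rot'],3).tolist(),s['opening'],s['force'])
for c in ['scene','top']:
    d=imaging.capture(c); cv2.imwrite(f'pics/{c}0.png',cv2.cvtColor(d['frame'],cv2.COLOR_RGB2BGR))
    K,R,t=d['camera_matrix'],np.array(d['R']),np.array(d['t'])
    print(c,'cam',-R.T@t)
    for n in ['obj_short','obj_cone','obj_collar','obj_large','cup_short','drawer','front']:
        for r in finder.recognise(c,n)[:5]:
            p=K@(R@np.array(r['at'])+t); print(c,n,round(r['confidence'],2),np.round(r['at'],3),np.round(p[:2]/p[2]))
E
```

```text
0.0 [0.16263142 0.60275459 0.23859098] [[-0.965, 0.261, -0.001], [0.261, 0.965, -0.002], [0.0, -0.002, -1.0]] 0.9986077558492314 [ 0.6346477   0.53299387 -0.08402422]
scene cam [ 0.89953454 -0.45042074  0.58988353]
scene obj_short 0.9 [0.746 0.14  0.04 ] [321. 193.]
scene obj_short 0.78 [0.619 0.244 0.039] [288. 151.]
scene obj_short 0.74 [0.632 0.06  0.051] [257. 194.]
scene obj_short 0.72 [0.626 0.131 0.047] [270. 175.]
scene obj_cone 0.91 [0.632 0.058 0.052] [256. 194.]
scene obj_collar 0.93 [ 0.634 -0.016  0.049] [239. 218.]
scene obj_large 0.7 [ 0.642 -0.096  0.064] [220. 242.]
scene cup_short 0.57 [0.638 0.143 0.013] [276. 185.]
scene cup_short 0.51 [0.627 0.135 0.047] [271. 174.]
scene drawer 0.81 [0.47  0.03  0.007] [188. 192.]
scene front 0.91 [ 0.456 -0.111  0.05 ] [136. 215.]
top cam [0.43915672 0.04967331 0.85025412]
top obj_short 0.84 [0.735 0.146 0.062] [210. 131.]
top obj_short 0.7 [0.619 0.144 0.07 ] [210. 182.]
top obj_cone 0.84 [0.621 0.066 0.066] [247. 181.]
top obj_cone 0.51 [0.62  0.145 0.067] [210. 182.]
top obj_collar 0.62 [ 0.623 -0.003  0.065] [280. 179.]
top obj_large 0.88 [ 0.626 -0.078  0.068] [316. 177.]
top cup_short 0.79 [0.611 0.138 0.009] [216. 191.]
top drawer 0.66 [0.472 0.047 0.008] [258. 253.]
```

View pics/scene0.png

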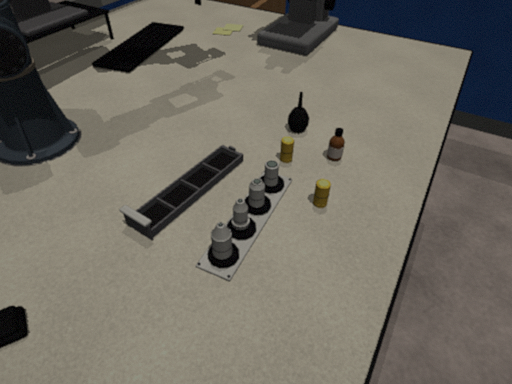

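View pics/top0.png

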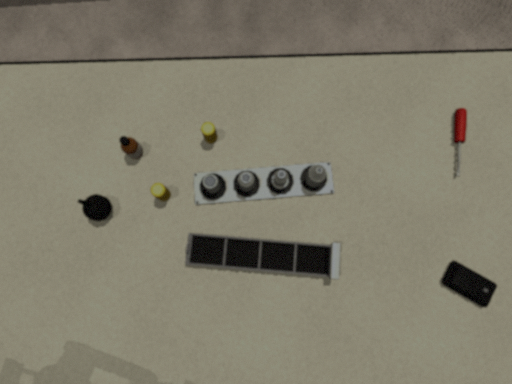

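Scene shows four metal objectives on the plate: scene px (271,172) short, (257,194) cone, (240,218) collar, (222,245) large, running left (+y) to right. The candidates for obj_short are the silver one at (271,172) and the yellow ones at (287,150) and (321,193). The silver one standing in a cup fits. The front panel is at the -y end (top px 335,260), so the order from the front is short, cone, collar, large.

```bash
cat > h.py <<'E'
from rig import bot, imaging, finder
import cv2,numpy as np
from scipy.optimize import minimize
P={'obj_short':[(16,0),(16,56),(10.5,60)],'obj_cone':[(16,0),(16,8),(17,9),(17,56),(11,68)],
'obj_collar':[(16,0),(16,8),(15,9),(15,12),(18.5,12),(18.5,22),(15,22),(15,56),(8,76)],'obj_large':[(16,0),(16,8),(19,9),(19,56),(6,84)]}
A=np.linspace(0,2*np.pi,40)
S=4
def proj(d,X):
    p=(np.array(d['R'])@np.asarray(X).T).T+np.array(d['t']); p=p@np.array(d['camera_matrix']).T
    return p[:,:2]/p[:,2:]
def fill(im,q):
    h=cv2.convexHull(((q+.5)*S*16-8).astype(np.int32)); cv2.fillConvexPoly(im,h,1,shift=4)
def objmask(d,n,pos):
    im=np.zeros((384*S,512*S),np.uint8)
    c=[np.c_[r*np.cos(A),r*np.sin(A),0*A+z]/1000+pos for r,z in P[n]]
    for a,b in zip(c[:-1],c[1:]): fill(im,proj(d,np.r_[a,b]))
    return im
def box(x0,x1,y0,y1,z0,z1): return np.array([(x,y,z) for x in(x0,x1) for y in(y0,y1) for z in(z0,z1)])/1000
def drawmask(d,v,boxes):
    im=np.zeros((384*S,512*S),np.uint8); c,s=np.cos(v[2]),np.sin(v[2])
    Rz=np.array([[c,-s,0],[s,c,0],[0,0,1]])
    for b in boxes: fill(im,proj(d,b@Rz.T+[v[0],v[1],v[3] if len(v)>3 else 0]))
    return im
def big(m): return cv2.resize(m.astype(np.float32),None,fx=S,fy=S,interpolation=cv2.INTER_LINEAR)>.5
def iou(a,b): a=a>0; return (a&b).sum()/(a|b).sum()
def fit(render,obs,v0,step):
    f=lambda v:sum(1-iou(render(d,v),m) for d,m in obs)
    sim=np.vstack([v0]+[np.array(v0)+np.eye(len(v0))[i]*step[i] for i in range(len(v0))])
    r=minimize(f,v0,method='Nelder-Mead',options=dict(initial_simplex=sim,xatol=1e-4,fatol=1e-4,maxiter=150))
    return r.x,[round(iou(render(d,r.x),m),3) for d,m in obs]
def pick(c,n,d,pos):
    best=None
    for o in finder.outline_of(c,n):
        m=np.array(o['pixels']); ys,xs=np.nonzero(m)
        if len(xs)==0: continue
        e=np.hypot(*(np.array([xs.mean(),ys.mean()])-proj(d,[pos])[0]))
        if e<25 and (best is None or e<best[0]): best=(e,m)
    return None if best is None else big(best[1])
DB=[box(-34,34,-154,154,0,22),box(-38,38,-159,-154,0,52)]
E
cat > m1.py <<'E'
from h import *
D={c:imaging.capture(c) for c in ['scene','top']}
for n,p in dict(obj_short=(.62,.143,.008),obj_cone=(.622,.066,.008),obj_collar=(.624,-.003,.008),obj_large=(.628,-.08,.008)).items():
    obs=[]
    for c,d in D.items():
        m=pick(c,n,d,np.array(p)+[0,0,.03])
        if m is None: print(n,c,'none')
        else: obs.append((d,m))
    if obs: v,q=fit(lambda d,v:objmask(d,n,v),obs,p,[.01,.01,.006]); print(n,np.round(v,4),q)
for rep in [['scene','top'],['top']]:
    obs=[(D[c],pick(c,'drawer',D[c],(.472,.04,.01))) for c in rep]; obs=[o for o in obs if o[1] is not None]
    for B in (DB,DB[:1]):
        v,q=fit(lambda d,v:drawmask(d,v,B),obs,[.472,.05,-.03],[.01,.01,.05]); print('drawer',rep,np.round(v,4),q)
f=D['scene']['frame'][135:275,180:350]
cv2.imwrite('pics/crop1.png',cv2.cvtColor(cv2.resize(f,None,fx=4,fy=4,interpolation=cv2.INTER_CUBIC),cv2.COLOR_RGB2BGR))
E
python3 m1.py
```

```text
obj_short [0.6241 0.1472 0.0056] [np.float64(0.851), np.float64(0.911)]
obj_cone [0.6262 0.0702 0.0097] [np.float64(0.907), np.float64(0.939)]
obj_collar [ 0.6297 -0.0032  0.0056] [np.float64(0.932), np.float64(0.903)]
obj_large [ 0.6348 -0.081   0.0071] [np.float64(0.933), np.float64(0.956)]
drawer ['scene', 'top'] [ 0.4701  0.0577 -0.1024] [np.float64(0.866), np.float64(0.922)]
drawer ['scene', 'top'] [ 0.4688  0.0472 -0.1013] [np.float64(0.888), np.float64(0.959)]
drawer ['top'] [ 0.4695  0.0575 -0.1026] [np.float64(0.925)]
drawer ['top'] [ 0.4683  0.0465 -0.1034] [np.float64(0.962)]
```

View pics/crop1.png

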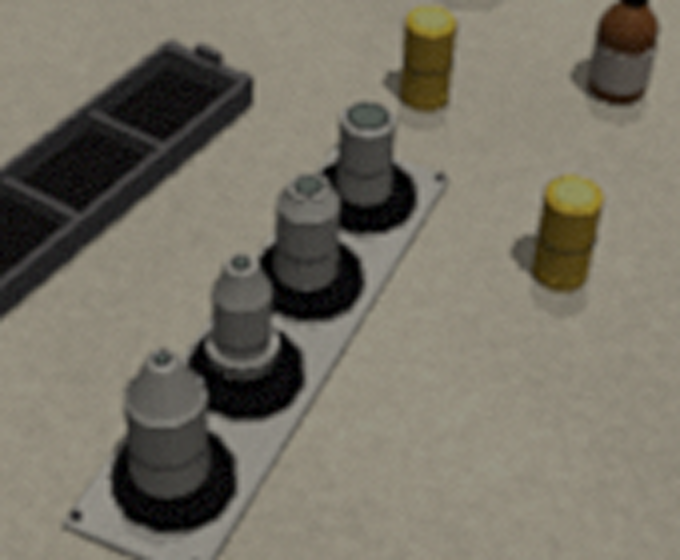

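The rows are not in the units I measure in: shifts go in shares of 0.8 m and turns go in shares of 4 rad. I convert before sending: -0.24 m / 0.8 = -0.3, -0.21 m / 0.8 = -0.2625, 40 degrees / 229.1831 = 0.1745.

>>> {"op": "play_rows", "data": {
  "motion": [
    [[-0.0375, -0.0313, 0, 0, 0, 0.0218], [-0.075, -0.0625, 0, 0, 0, 0.0436], [-0.1125, -0.0938, 0, 0, 0, 0.0654], [-0.15, -0.125, 0, 0, 0, 0.0873], [-0.1875, -0.1563, 0, 0, 0, 0.1091], [-0.225, -0.1875, 0, 0, 0, 0.1309], [-0.2625, -0.2188, 0, 0, 0, 0.1527], [-0.3, -0.25, 0, 0, 0, 0.1745]]
  ],
  "fingers": 0.07
}}

```text
time_s: 2.12
position: [0.3433, 0.3462, 0.2398]
tcp_rot: [[-0.569, 0.823, 0.001], [0.823, 0.569, 0.0], [-0.0, 0.001, -1.0]]
force: [0.8, 0.8, 0.2]
opening: 0.802
grasp_force: 0.0
```

Scaled: -0.3 m / 0.8 = -0.375, -0.04 m / 0.8 = -0.05, 34.6 degrees / 229.1831 = 0.151.

>>> {"op": "play_rows", "data": {
  "motion": [
    [[-0.05, 0, 0, 0, 0, 0.0218], [-0.1, 0, 0, 0, 0, 0.0436], [-0.15, 0, 0, 0, 0, 0.0654], [-0.2, 0, -0.0125, 0, 0, 0.0873], [-0.25, 0, -0.0125, 0, 0, 0.1091], [-0.3, 0.0038, -0.025, 0, 0, 0.1309], [-0.35, 0.0063, -0.025, 0, 0, 0.151], [-0.375, 0.0063, -0.025, 0, 0, 0.151]]
  ]
}}

```text
time_s: 2.78
position: [0.5222, 0.1007, 0.2606]
tcp_rot: [[0.001, 1.0, 0.005], [1.0, -0.001, -0.001], [-0.001, 0.005, -1.0]]
force: [-0.3, 0.4, -0.1]
opening: 0.804
grasp_force: 0.0
```

```bash
python3 - <<'E'
from h import *
s=bot.read_state(); print(s['time_s'],np.round(s['position'],4),np.round(s['tcp_rot'],4).tolist(),np.round(s['joint_positions'],1))
d=imaging.capture('wrist'); R=np.array(d['R']); print(np.round(-R.T@np.array(d['t']),3),np.round(R,2).tolist())
cv2.imwrite('pics/w1.png',cv2.cvtColor(d['frame'],cv2.COLOR_RGB2BGR))
for n,p in dict(obj_short=(.6241,.1472,.0056),obj_cone=(.6262,.0702,.008),obj_collar=(.6297,-.0032,.008),obj_large=(.6348,-.081,.008)).items(): print(n,proj(d,[p]))
print(proj(d,[(.4685,.047,.006)]))
E
```

```text
2.7833 [0.5222 0.1007 0.2606] [[0.0009, 1.0, 0.0054], [1.0, -0.0009, -0.0014], [-0.0013, 0.0054, -1.0]] [-1.1 21.4 94.2 -0.1 64.  -1. ]
[0.521 0.173 0.406] [[1.0, 0.0, 0.01], [-0.0, -0.96, 0.26], [0.01, -0.26, -0.96]]
obj_short [[330.21580576 135.78516151]]
obj_cone [[328.47651957 189.96030002]]
obj_collar [[327.57613466 236.73618105]]
obj_large [[327.57810801 281.92035948]]
[[220.46155493 204.95746706]]
```

View pics/w1.png

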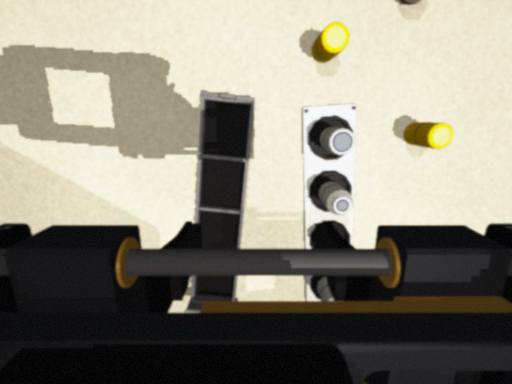

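```bash
cat > m2.py <<'E'
from h import *
D={c:imaging.capture(c) for c in ['wrist','scene','top']}
for n,p in dict(obj_short=(.6241,.1472,.0056),obj_cone=(.6262,.0702,.008)).items():
    M={c:pick(c,n,d,np.array(p)+[0,0,.03]) for c,d in D.items()}
    for cs in (['wrist','scene'],['wrist','scene','top']):
        obs=[(D[c],M[c]) for c in cs if M[c] is not None]
        v,q=fit(lambda d,v:objmask(d,n,v),obs,p,[.01,.01,.006]); print(n,np.round(v,4),q)
v=[.4685,.047,-.103]; c,s=np.cos(v[2]),np.sin(v[2]); Rz=np.array([[c,-s,0],[s,c,0],[0,0,1]])
out=[]
for cam,(y0,y1,x0,x1),k in (('wrist',(80,310,150,400),3),('top',(150,300,170,360),3)):
    d=D[cam]; im=cv2.cvtColor(cv2.resize(d['frame'],None,fx=k,fy=k,interpolation=cv2.INTER_CUBIC),cv2.COLOR_RGB2BGR)
    for yc in (114,38,-38,-114):
        q=proj(d,(np.array([(a,yc+b,18) for a,b in((30,36),(30,-36),(-30,-36),(-30,36))])/1000)@Rz.T+[v[0],v[1],0])
        cv2.polylines(im,[((q+.5)*k).astype(np.int32)],True,(0,0,255),1)
    out.append(im[y0*k:y1*k,x0*k:x1*k])
cv2.imwrite('pics/ov1.png',out[0][:600]); cv2.imwrite('pics/ov2.png',out[1])
E
python3 m2.py
```

```text
obj_short [0.6227 0.1485 0.0063] [np.float64(0.93)]
obj_short [0.6227 0.1485 0.0063] [np.float64(0.93)]
obj_cone [0.6267 0.0688 0.008 ] [np.float64(0.926), np.float64(0.901)]
obj_cone [0.6267 0.0688 0.008 ] [np.float64(0.926), np.float64(0.901)]
```

View pics/ov1.png

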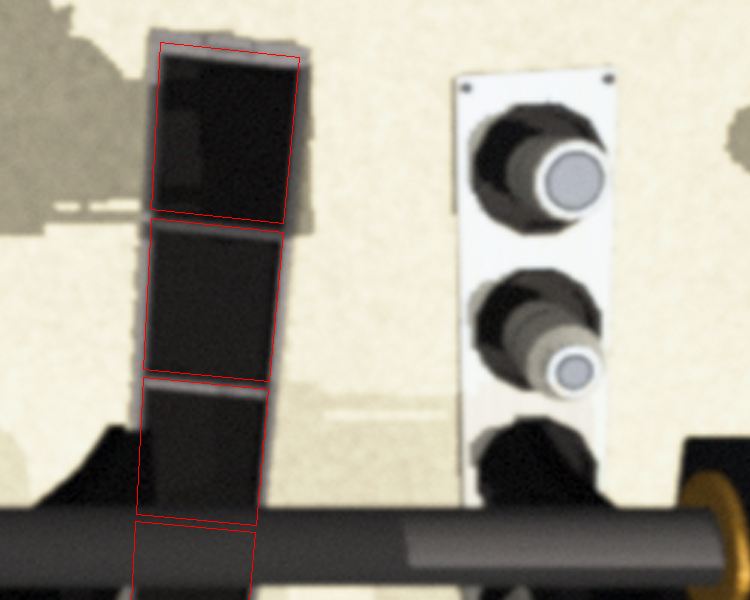

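View pics/ov2.png

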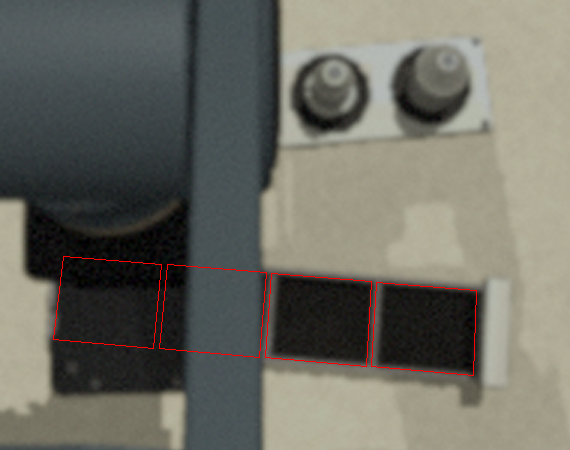

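>>> {"op": "play_rows", "data": {
  "motion": [
    [[0.0125, 0.025, 0.025, 0, 0, 0], [0.025, 0.0563, 0.0563, 0, 0, 0], [0.04, 0.0875, 0.0938, 0, 0, 0], [0.0525, 0.1125, 0.1313, 0, 0, 0], [0.0594, 0.125, 0.1625, 0, 0, 0], [0.0594, 0.125, 0.175, 0, 0, 0], [0.0594, 0.125, 0.175, 0, 0, 0]]
  ]
}}

```text
time_s: 3.87
position: [0.6152, 0.153, 0.1163]
tcp_rot: [[-0.007, 1.0, -0.007], [1.0, 0.007, -0.001], [-0.001, -0.007, -1.0]]
force: [-0.7, -0.1, 0.2]
opening: 0.799
grasp_force: 0.0
```

```bash
python3 - <<'E'
from h import *
s=bot.read_state(); print(s['time_s'],np.round(s['position'],4),np.round(s['tcp_rot'],4).tolist())
E
```

```text
3.8667 [0.6152 0.153  0.1163] [[-0.0066, 1.0, -0.0074], [1.0, 0.0065, -0.0007], [-0.0007, -0.0074, -1.0]]
```

>>> {"op": "play_rows", "data": {
  "motion": [
    [[0, 0, 0, 0, 0, 0], [0, 0, 0, 0, 0, 0]]
  ]
}}

```text
time_s: 4.03
position: [0.6179, 0.1525, 0.1213]
tcp_rot: [[-0.005, 1.0, 0.002], [1.0, 0.005, 0.0], [0.0, 0.002, -1.0]]
force: [-0.1, -0.2, 0.8]
opening: 0.804
grasp_force: 0.0
```

Scaled: 0.073 m / 0.8 = 0.0913, 0.005 m / 0.8 = 0.0063.

>>> {"op": "play_rows", "data": {
  "motion": [
    [[-0.0056, 0.0063, 0, 0, 0, 0], [-0.0056, 0.0063, 0.0188, 0, 0, 0], [-0.0056, 0.0063, 0.0438, 0, 0, 0], [-0.0056, 0.0063, 0.0688, 0, 0, 0], [-0.0056, 0.0063, 0.085, 0, 0, 0], [-0.0056, 0.0063, 0.0913, 0, 0, 0], [-0.0056, 0.0063, 0.0913, 0, 0, 0], [-0.0056, 0.0063, 0.0913, 0, 0, 0]]
  ]
}}

```text
time_s: 4.7
position: [0.6236, 0.1479, 0.0474]
tcp_rot: [[-0.005, 1.0, 0.001], [1.0, 0.005, 0.0], [0.0, 0.001, -1.0]]
force: [-0.6, 0.9, 0.3]
opening: 0.807
grasp_force: 0.0
```

>>> {"op": "play_rows", "data": {
  "motion": [
    [[0, 0, 0, 0, 0, 0], [0, 0, 0, 0, 0, 0], [0, 0, 0, 0, 0, 0], [0, 0, 0, 0, 0, 0], [0, 0, 0, 0, 0, 0], [0, 0, 0, 0, 0, 0]]
  ],
  "fingers": 0.025
}}

```text
time_s: 5.2
position: [0.623, 0.148, 0.0468]
tcp_rot: [[-0.005, 1.0, 0.0], [1.0, 0.005, 0.0], [0.0, 0.0, -1.0]]
force: [-0.2, -0.6, -0.3]
opening: 0.432
grasp_force: 0.0
```

Scaled: -0.01 m / 0.8 = -0.0125, -0.004 m / 0.8 = -0.005.

>>> {"op": "play_rows", "data": {
  "motion": [
    [[0, 0, 0, 0, 0, 0], [0, 0, 0, 0, 0, 0], [0, 0, 0, 0, 0, 0], [0, 0, 0, 0, 0, 0], [0, 0, -0.005, 0, 0, 0], [0, 0, -0.0125, 0, 0, 0]]
  ],
  "fingers": 0.025
}}

```text
time_s: 5.7
position: [0.6222, 0.1479, 0.0559]
tcp_rot: [[-0.005, 1.0, -0.002], [1.0, 0.005, -0.0], [-0.0, -0.002, -1.0]]
force: [-0.9, 0.3, -2.4]
opening: 0.35
grasp_force: 29.9
```

>>> {"op": "play_rows", "data": {
  "motion": [
    [[0, 0, -0.01, 0, 0, 0], [0, 0, -0.025, 0, 0, 0], [0, 0, -0.0463, 0, 0, 0], [0, 0, -0.0675, 0, 0, 0], [0, 0, -0.0863, 0, 0, 0], [0, 0, -0.1, 0, 0, 0], [-0.0075, -0.005, -0.1063, 0, 0, 0], [-0.0225, -0.0163, -0.1088, 0, 0, 0]]
  ]
}}

```text
time_s: 6.37
position: [0.6116, 0.1305, 0.1455]
tcp_rot: [[-0.007, 1.0, 0.005], [1.0, 0.007, 0.0], [0.0, 0.005, -1.0]]
force: [-0.1, -0.8, -1.5]
opening: 0.349
grasp_force: 29.9
```

Scaled: -0.195 m / 0.8 = -0.2438, -0.185 m / 0.8 = -0.2313.

>>> {"op": "play_rows", "data": {
  "motion": [
    [[-0.025, -0.0188, 0, 0, 0, 0], [-0.0563, -0.0425, 0, 0, 0, 0], [-0.0938, -0.0713, 0, 0, 0, 0], [-0.1313, -0.1, 0, 0, 0, 0], [-0.1688, -0.1288, 0, 0, 0, 0], [-0.2063, -0.1575, 0, 0, 0, 0], [-0.2313, -0.1775, 0, 0, 0, 0], [-0.2438, -0.1875, 0, 0, 0, 0]]
  ]
}}

```text
time_s: 7.03
position: [0.4578, -0.0677, 0.1436]
tcp_rot: [[-0.003, 1.0, -0.003], [1.0, 0.003, 0.0], [0.0, -0.003, -1.0]]
force: [-0.6, 0.7, -1.9]
opening: 0.349
grasp_force: 29.9
```

>>> {"op": "play_rows", "data": {
  "motion": [
    [[0, 0, 0, 0, 0, 0], [0, 0, 0, 0, 0, 0]]
  ]
}}

```text
time_s: 7.2
position: [0.4606, -0.0665, 0.1438]
tcp_rot: [[-0.003, 1.0, 0.0], [1.0, 0.003, 0.0], [0.0, 0.0, -1.0]]
force: [0.8, -0.1, -1.6]
opening: 0.353
grasp_force: 29.9
```

Scaled: 0.095 m / 0.8 = 0.1188, 0.08 m / 0.8 = 0.1.

>>> {"op": "play_rows", "data": {
  "motion": [
    [[-0.0031, -0.005, 0.01, 0, 0, 0], [-0.0031, -0.005, 0.0313, 0, 0, 0], [-0.0031, -0.005, 0.0563, 0, 0, 0], [-0.0031, -0.005, 0.0813, 0, 0, 0], [-0.0031, -0.005, 0.1, 0, 0, 0], [-0.0031, -0.005, 0.1125, 0, 0, 0], [-0.0031, -0.005, 0.1175, 0, 0, 0], [-0.0031, -0.005, 0.1188, 0, 0, 0]]
  ]
}}

```text
time_s: 7.87
position: [0.4574, -0.0676, 0.0478]
tcp_rot: [[-0.006, 1.0, -0.001], [1.0, 0.006, 0.0], [0.0, -0.001, -1.0]]
force: [-0.2, 0.8, -2.0]
opening: 0.349
grasp_force: 29.9
```

Scaled: 0.003 m / 0.8 = 0.0038, 0.001 m / 0.8 = 0.0013.

>>> {"op": "play_rows", "data": {
  "motion": [
    [[0, 0, 0, 0, 0, 0], [0, 0, 0.0013, 0, 0, 0], [0, 0, 0.0025, 0, 0, 0], [0, 0, 0.0038, 0, 0, 0], [0, 0, 0.0038, 0, 0, 0]]
  ]
}}

```text
time_s: 8.28
position: [0.4572, -0.0684, 0.0459]
tcp_rot: [[-0.005, 1.0, 0.001], [1.0, 0.005, -0.0], [-0.0, 0.001, -1.0]]
force: [0.5, 0.0, -1.2]
opening: 0.353
grasp_force: 29.9
```

>>> {"op": "play_rows", "data": {
  "motion": [
    [[0, 0, 0.0006, 0, 0, 0], [0, 0, 0.0013, 0, 0, 0], [0, 0, 0.0013, 0, 0, 0]]
  ]
}}

```text
time_s: 8.53
position: [0.457, -0.0684, 0.0446]
tcp_rot: [[-0.005, 1.0, 0.0], [1.0, 0.005, -0.0], [-0.0, 0.0, -1.0]]
force: [-0.9, -0.4, -2.7]
opening: 0.355
grasp_force: 29.9
```

Scaled: 0.001 m / 0.8 = 0.0013, 0.0005 m / 0.8 = 0.0006.

>>> {"op": "play_rows", "data": {
  "motion": [
    [[0, 0, 0.0006, 0, 0, 0], [0, 0, 0.0013, 0, 0, 0], [0, 0, 0.0013, 0, 0, 0]]
  ]
}}

```text
time_s: 8.78
position: [0.457, -0.0684, 0.0445]
tcp_rot: [[-0.005, 1.0, 0.001], [1.0, 0.005, -0.0], [-0.0, 0.001, -1.0]]
force: [-1.7, -0.1, 8.5]
opening: 0.35
grasp_force: 29.9
```

Scaled: -0.0005 m / 0.8 = -0.0006.

>>> {"op": "play_rows", "data": {
  "motion": [
    [[0, 0, -0.0006, 0, 0, 0], [0, 0, -0.0006, 0, 0, 0], [0, 0, -0.0006, 0, 0, 0], [0, 0, -0.0006, 0, 0, 0], [0, 0, -0.0006, 0, 0, 0], [0, 0, -0.0006, 0, 0, 0]]
  ],
  "fingers": 0.065
}}

```text
time_s: 9.28
position: [0.457, -0.0683, 0.0439]
tcp_rot: [[-0.005, 1.0, -0.0], [1.0, 0.005, 0.0], [0.0, -0.0, -1.0]]
force: [0.1, -0.3, -0.1]
opening: 0.703
grasp_force: 0.0
```

Scaled: 0.135 m / 0.8 = 0.1688, 0.11 m / 0.8 = 0.1375.

>>> {"op": "play_rows", "data": {
  "motion": [
    [[0, 0, -0.0125, 0, 0, 0], [0, 0, -0.0375, 0, 0, 0], [0, 0, -0.0688, 0, 0, 0], [0.0125, 0.0188, -0.0875, 0, 0, 0], [0.0375, 0.0563, -0.1, 0, 0, 0], [0.0688, 0.0938, -0.1, 0, 0, 0], [0.1063, 0.1313, -0.1, 0, 0, 0], [0.1375, 0.1688, -0.1, 0, 0, 0]]
  ]
}}

```text
time_s: 9.95
position: [0.5923, 0.044, 0.1245]
tcp_rot: [[-0.005, 1.0, -0.0], [1.0, 0.005, 0.0], [0.0, -0.0, -1.0]]
force: [0.7, 0.0, 0.5]
opening: 0.747
grasp_force: 0.0
```

Scaled: 0.033 m / 0.8 = 0.0413, 0.03 m / 0.8 = 0.0375.

>>> {"op": "play_rows", "data": {
  "motion": [
    [[0.015, 0.0188, 0, 0, 0, 0], [0.0288, 0.0375, 0, 0, 0, 0], [0.0338, 0.0413, 0, 0, 0, 0], [0.0338, 0.0413, 0, 0, 0, 0], [0.0338, 0.0413, 0, 0, 0, 0]]
  ]
}}

```text
time_s: 10.37
position: [0.623, 0.0693, 0.1235]
tcp_rot: [[-0.005, 1.0, -0.002], [1.0, 0.005, -0.0], [-0.0, -0.002, -1.0]]
force: [0.2, -0.1, -0.3]
opening: 0.75
grasp_force: 0.0
```

```bash
cat > m3.py <<'E'
from h import *
import sys
# args: out name x y z triples
s=bot.read_state(); print(s['time_s'],np.round(s['position'],4))
D={c:imaging.capture(c) for c in ['wrist','scene','top']}
for a in sys.argv[2:]:
    n,*p=a.split(','); p=np.array(p,float); n='obj_'+n
    M={c:pick(c,n,d,p+[0,0,.03]) for c,d in D.items()}
    cs=[c for c in D if M[c] is not None]
    if not cs: print(n,'none'); continue
    v,q=fit(lambda d,v:objmask(d,n,v),[(D[c],M[c]) for c in cs],p,[.01,.01,.006]); print(n,np.round(v,4),cs,np.round(q,3))
f=D['scene']['frame'][130:280,120:320]
g=cv2.resize(D['wrist']['frame'],(534,400)); f=cv2.resize(f,(534,400),interpolation=cv2.INTER_CUBIC)
im=np.hstack([f,g]); im=cv2.resize(im,(800,300),interpolation=cv2.INTER_AREA)
cv2.imwrite('pics/%s.png'%sys.argv[1],cv2.cvtColor(im,cv2.COLOR_RGB2BGR))
E
python3 m3.py s1 cone,.6265,.0695,.008 collar,.6297,-.0032,.008 large,.6348,-.081,.008 short,.457,-.069,.006
```

```text
10.3667 [0.623  0.0693 0.1235]
obj_cone [0.6263 0.0692 0.0094] ['wrist', 'scene'] [0.951 0.883]
obj_collar [ 0.6326 -0.0088  0.0118] ['wrist', 'scene'] [0.022 0.929]
obj_large [ 0.6351 -0.0815  0.006 ] ['scene', 'top'] [0.92  0.942]
obj_short [ 0.4566 -0.0692  0.0052] ['scene', 'top'] [0.929 0.841]
```

View pics/s1.png

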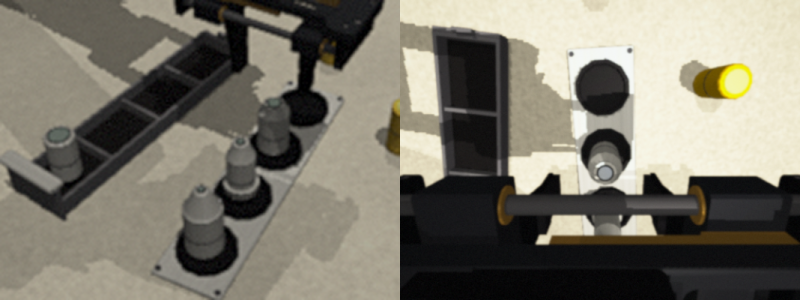

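The short objective stands upright in the front bay at left-pane px (63,153), and the cone is next at (275,125).

Scaled: 0.076 m / 0.8 = 0.095, 0.003 m / 0.8 = 0.0038.

>>> {"op": "play_rows", "data": {
  "motion": [
    [[0, 0.0038, 0.0063, 0, 0, 0], [0, 0.0038, 0.025, 0, 0, 0], [0, 0.0038, 0.0475, 0, 0, 0], [0, 0.0038, 0.07, 0, 0, 0], [0, 0.0038, 0.0875, 0, 0, 0], [0, 0.0038, 0.095, 0, 0, 0], [0, 0.0038, 0.095, 0, 0, 0], [0, 0.0038, 0.095, 0, 0, 0]]
  ]
}}

```text
time_s: 11.78
position: [0.6275, 0.0696, 0.0479]
tcp_rot: [[-0.005, 1.0, -0.0], [1.0, 0.005, 0.0], [0.0, -0.0, -1.0]]
force: [0.5, -0.3, -0.6]
opening: 0.747
grasp_force: 0.0
```

>>> {"op": "play_rows", "data": {
  "motion": [
    [[0, 0, 0, 0, 0, 0], [0, 0, 0, 0, 0, 0], [0, 0, 0, 0, 0, 0], [0, 0, 0, 0, 0, 0], [0, 0, 0, 0, 0, 0], [0, 0, 0, 0, 0, 0], [0, 0, 0, 0, 0, 0], [0, 0, 0, 0, 0, 0]]
  ],
  "fingers": 0.025
}}

```text
time_s: 12.45
position: [0.6267, 0.0695, 0.0483]
tcp_rot: [[-0.005, 1.0, -0.001], [1.0, 0.005, -0.0], [-0.0, -0.001, -1.0]]
force: [-2.2, -0.3, 3.6]
opening: 0.375
grasp_force: 29.9
```

Scaled: -0.098 m / 0.8 = -0.1225, -0.005 m / 0.8 = -0.0063.

>>> {"op": "play_rows", "data": {
  "motion": [
    [[0, 0, -0.0063, 0, 0, 0], [0, 0, -0.0188, 0, 0, 0], [0, 0, -0.04, 0, 0, 0], [0, 0, -0.065, 0, 0, 0], [0, 0, -0.09, 0, 0, 0], [0, 0, -0.11, 0, 0, 0], [-0.0025, -0.0063, -0.12, 0, 0, 0], [-0.0075, -0.0213, -0.1225, 0, 0, 0]]
  ]
}}

```text
time_s: 13.12
position: [0.6131, 0.0634, 0.1485]
tcp_rot: [[-0.005, 1.0, 0.007], [1.0, 0.005, -0.0], [-0.0, 0.007, -1.0]]
force: [0.7, -0.3, -2.8]
opening: 0.376
grasp_force: 30.0
```

>>> {"op": "play_rows", "data": {
  "motion": [
    [[-0.0075, -0.0213, 0, 0, 0, 0], [-0.0188, -0.0525, 0, 0, 0, 0], [-0.0325, -0.0875, 0, 0, 0, 0], [-0.0463, -0.1225, 0, 0, 0, 0], [-0.06, -0.155, 0, 0, 0, 0], [-0.0688, -0.175, 0, 0, 0, 0], [-0.07, -0.1813, 0, 0, 0, 0], [-0.07, -0.1813, 0, 0, 0, 0]]
  ]
}}

```text
time_s: 13.78
position: [0.4639, 0.0066, 0.1461]
tcp_rot: [[-0.004, 1.0, -0.002], [1.0, 0.004, 0.0], [0.001, -0.002, -1.0]]
force: [-0.7, 0.4, -3.4]
opening: 0.376
grasp_force: 30.0
```

>>> {"op": "play_rows", "data": {
  "motion": [
    [[0, 0, 0, 0, 0, 0], [0, 0, 0, 0, 0, 0]]
  ]
}}

```text
time_s: 13.95
position: [0.4675, 0.0066, 0.1463]
tcp_rot: [[-0.005, 1.0, 0.003], [1.0, 0.005, -0.0], [-0.0, 0.003, -1.0]]
force: [0.9, -0.2, -2.4]
opening: 0.375
grasp_force: 30.0
```

Place target is (.4646, .0067), with contact expected near z = .0457.

Scaled: 0.097 m / 0.8 = 0.1213, 0.094 m / 0.8 = 0.1175.

>>> {"op": "play_rows", "data": {
  "motion": [
    [[0, -0.0025, 0.01, 0, 0, 0], [0, -0.0025, 0.0313, 0, 0, 0], [0, -0.0025, 0.0563, 0, 0, 0], [0, -0.0025, 0.0813, 0, 0, 0], [0, -0.0025, 0.1025, 0, 0, 0], [0, -0.0025, 0.1175, 0, 0, 0], [0, -0.0025, 0.1213, 0, 0, 0], [0, -0.0025, 0.1213, 0, 0, 0]]
  ]
}}

```text
time_s: 14.62
position: [0.4636, 0.007, 0.0477]
tcp_rot: [[-0.005, 1.0, -0.002], [1.0, 0.006, 0.0], [0.0, -0.002, -1.0]]
force: [-0.2, -0.8, -2.5]
opening: 0.375
grasp_force: 30.0
```

Scaled: 0.0025 m / 0.8 = 0.0031, 0.002 m / 0.8 = 0.0025.

>>> {"op": "play_rows", "data": {
  "motion": [
    [[0, 0, 0.0013, 0, 0, 0], [0, 0, 0.0025, 0, 0, 0], [0, 0, 0.0031, 0, 0, 0], [0, 0, 0.0031, 0, 0, 0]]
  ]
}}

```text
time_s: 14.95
position: [0.4641, 0.0066, 0.0471]
tcp_rot: [[-0.005, 1.0, 0.001], [1.0, 0.005, -0.0], [-0.0, 0.001, -1.0]]
force: [-0.5, 0.7, -2.7]
opening: 0.378
grasp_force: 30.0
```

Scaled: 0.0013 m / 0.8 = 0.0016, 0.001 m / 0.8 = 0.0013.

>>> {"op": "play_rows", "data": {
  "motion": [
    [[0, 0, 0.0006, 0, 0, 0], [0, 0, 0.0013, 0, 0, 0], [0, 0, 0.0016, 0, 0, 0], [0, 0, 0.0016, 0, 0, 0]]
  ]
}}

```text
time_s: 15.28
position: [0.464, 0.0066, 0.0463]
tcp_rot: [[-0.005, 1.0, 0.001], [1.0, 0.005, -0.0], [-0.0, 0.001, -1.0]]
force: [-0.4, 0.5, 5.7]
opening: 0.375
grasp_force: 29.9
```

Scaled: -0.0005 m / 0.8 = -0.0006.

>>> {"op": "play_rows", "data": {
  "motion": [
    [[0, 0, -0.0006, 0, 0, 0], [0, 0, -0.0006, 0, 0, 0], [0, 0, -0.0006, 0, 0, 0], [0, 0, -0.0006, 0, 0, 0], [0, 0, -0.0006, 0, 0, 0], [0, 0, -0.0006, 0, 0, 0]]
  ],
  "fingers": 0.065
}}

```text
time_s: 15.78
position: [0.4637, 0.0067, 0.0457]
tcp_rot: [[-0.005, 1.0, -0.0], [1.0, 0.005, -0.0], [-0.0, -0.0, -1.0]]
force: [-0.8, 0.2, -0.4]
opening: 0.716
grasp_force: 0.0
```

>>> {"op": "play_rows", "data": {
  "motion": [
    [[0, 0, -0.0125, 0, 0, 0], [0, 0, -0.0375, 0, 0, 0], [0, 0, -0.0688, 0, 0, 0], [0, 0.0188, -0.0875, 0, 0, 0], [-0.0038, 0.0563, -0.1, 0, 0, 0], [-0.0075, 0.1, -0.1, 0, 0, 0], [-0.01, 0.1438, -0.1, 0, 0, 0], [-0.0125, 0.1813, -0.1, 0, 0, 0]]
  ]
}}

```text
time_s: 16.45
position: [0.6111, -0.0028, 0.1264]
tcp_rot: [[-0.005, 1.0, 0.002], [1.0, 0.005, -0.0], [-0.0, 0.002, -1.0]]
force: [0.2, -0.6, -0.2]
opening: 0.747
grasp_force: 0.0
```

Scaled: 0.02 m / 0.8 = 0.025, 0.015 m / 0.8 = 0.0188.

>>> {"op": "play_rows", "data": {
  "motion": [
    [[0, 0.0188, 0, 0, 0, 0], [0, 0.025, 0, 0, 0, 0], [0, 0.025, 0, 0, 0, 0], [0, 0.025, 0, 0, 0, 0]]
  ]
}}

```text
time_s: 16.78
position: [0.6269, -0.0022, 0.125]
tcp_rot: [[-0.005, 1.0, -0.003], [1.0, 0.005, 0.0], [0.001, -0.003, -1.0]]
force: [-1.3, 0.3, 0.3]
opening: 0.749
grasp_force: 0.0
```

```bash
python3 m3.py s2 collar,.6297,-.0035,.008 large,.6348,-.081,.008 cone,.464,.0066,.006
```

```text
16.7833 [ 0.6269 -0.0022  0.125 ]
obj_collar [ 0.6297 -0.0051  0.0092] ['wrist', 'scene'] [0.964 0.874]
obj_large [ 0.6335 -0.0783  0.0035] ['wrist', 'scene'] [0.402 0.924]
obj_cone [0.4653 0.0063 0.0077] ['wrist', 'scene'] [0.945 0.871]
```

View pics/s2.png

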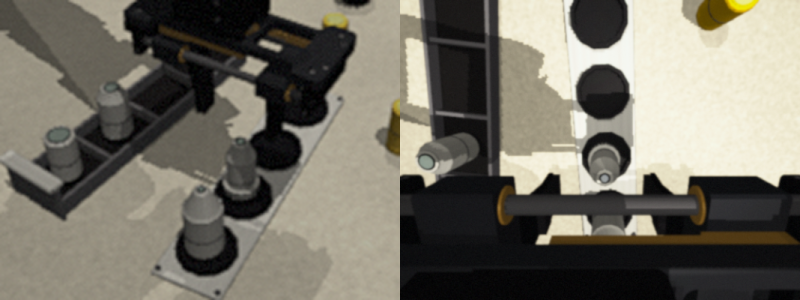

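Short and cone stand in the first two bays at px (65,155) and (115,112). The collar is next at (240,170).

Scaled: 0.077 m / 0.8 = 0.0963, -0.002 m / 0.8 = -0.0025.

>>> {"op": "play_rows", "data": {
  "motion": [
    [[-0.0025, 0.0025, 0.0063, 0, 0, 0], [-0.0025, 0.0025, 0.025, 0, 0, 0], [-0.0025, 0.0025, 0.0475, 0, 0, 0], [-0.0025, 0.0025, 0.07, 0, 0, 0], [-0.0025, 0.0025, 0.0875, 0, 0, 0], [-0.0025, 0.0025, 0.0963, 0, 0, 0], [-0.0025, 0.0025, 0.0963, 0, 0, 0], [-0.0025, 0.0025, 0.0963, 0, 0, 0]]
  ]
}}

```text
time_s: 18.05
position: [0.6308, -0.0045, 0.0485]
tcp_rot: [[-0.005, 1.0, -0.0], [1.0, 0.005, 0.0], [0.0, -0.0, -1.0]]
force: [0.3, 0.5, 0.9]
opening: 0.747
grasp_force: 0.0
```

>>> {"op": "play_rows", "data": {
  "motion": [
    [[0, 0, 0, 0, 0, 0], [0, 0, 0, 0, 0, 0], [0, 0, 0, 0, 0, 0], [0, 0, 0, 0, 0, 0], [0, 0, 0, 0, 0, 0], [0, 0, 0, 0, 0, 0], [0, 0, 0, 0, 0, 0], [0, 0, 0, 0, 0, 0]]
  ],
  "fingers": 0.02
}}

```text
time_s: 18.72
position: [0.6304, -0.0044, 0.0489]
tcp_rot: [[-0.005, 1.0, -0.001], [1.0, 0.005, 0.0], [0.0, -0.001, -1.0]]
force: [-1.1, -0.6, 3.0]
opening: 0.333
grasp_force: 29.9
```

>>> {"op": "play_rows", "data": {
  "motion": [
    [[0, 0, 0, 0, 0, 0], [0, 0, 0, 0, 0, 0]]
  ]
}}

```text
time_s: 18.88
position: [0.6304, -0.0044, 0.0489]
tcp_rot: [[-0.005, 1.0, -0.001], [1.0, 0.005, 0.0], [0.0, -0.001, -1.0]]
force: [-1.8, 0.0, 3.4]
opening: 0.333
grasp_force: 29.9
```

Scaled: -0.098 m / 0.8 = -0.1225, -0.032 m / 0.8 = -0.04.

>>> {"op": "play_rows", "data": {
  "motion": [
    [[0, 0, -0.0063, 0, 0, 0], [0, 0, -0.0188, 0, 0, 0], [0, 0, -0.04, 0, 0, 0], [0, 0, -0.065, 0, 0, 0], [0, 0, -0.09, 0, 0, 0], [0, 0, -0.11, 0, 0, 0], [0.0038, -0.0063, -0.12, 0, 0, 0], [0.0113, -0.0213, -0.1225, 0, 0, 0]]
  ]
}}

```text
time_s: 19.55
position: [0.6165, 0.0036, 0.1493]
tcp_rot: [[-0.004, 1.0, 0.007], [1.0, 0.004, -0.001], [-0.001, 0.007, -1.0]]
force: [-0.2, -0.2, -1.9]
opening: 0.333
grasp_force: 29.9
```

Scaled: -0.141 m / 0.8 = -0.1763, -0.137 m / 0.8 = -0.1713.

>>> {"op": "play_rows", "data": {
  "motion": [
    [[0.0113, -0.0213, 0, 0, 0, 0], [0.0275, -0.05, 0, 0, 0, 0], [0.0475, -0.085, 0, 0, 0, 0], [0.0675, -0.12, 0, 0, 0, 0], [0.085, -0.1513, 0, 0, 0, 0], [0.095, -0.1713, 0, 0, 0, 0], [0.0975, -0.1763, 0, 0, 0, 0], [0.0975, -0.1763, 0, 0, 0, 0]]
  ]
}}

```text
time_s: 20.22
position: [0.4706, 0.0825, 0.1468]
tcp_rot: [[-0.006, 1.0, -0.001], [1.0, 0.006, 0.0], [0.0, -0.001, -1.0]]
force: [-0.1, 0.0, -1.0]
opening: 0.331
grasp_force: 29.9
```

>>> {"op": "play_rows", "data": {
  "motion": [
    [[0, 0, 0, 0, 0, 0], [0, 0, 0, 0, 0, 0]]
  ]
}}

```text
time_s: 20.38
position: [0.4745, 0.0812, 0.1471]
tcp_rot: [[-0.004, 1.0, 0.003], [1.0, 0.004, -0.0], [-0.0, 0.003, -1.0]]
force: [0.5, -0.4, -1.7]
opening: 0.328
grasp_force: 29.9
```

Scaled: 0.098 m / 0.8 = 0.1225, 0.094 m / 0.8 = 0.1175.

>>> {"op": "play_rows", "data": {
  "motion": [
    [[0.0013, -0.0025, 0.01, 0, 0, 0], [0.0013, -0.0025, 0.0313, 0, 0, 0], [0.0013, -0.0025, 0.0563, 0, 0, 0], [0.0013, -0.0025, 0.0813, 0, 0, 0], [0.0013, -0.0025, 0.1025, 0, 0, 0], [0.0013, -0.0025, 0.1175, 0, 0, 0], [0.0013, -0.0025, 0.1225, 0, 0, 0], [0.0013, -0.0025, 0.1225, 0, 0, 0]]
  ]
}}

```text
time_s: 21.05
position: [0.4703, 0.0823, 0.0476]
tcp_rot: [[-0.004, 1.0, -0.002], [1.0, 0.004, 0.0], [0.0, -0.002, -1.0]]
force: [-0.2, -0.9, -1.1]
opening: 0.33
grasp_force: 30.0
```

Scaled: 0.0015 m / 0.8 = 0.0019, 0.001 m / 0.8 = 0.0013.

>>> {"op": "play_rows", "data": {
  "motion": [
    [[0, 0, 0.0006, 0, 0, 0], [0, 0, 0.0013, 0, 0, 0], [0, 0, 0.0019, 0, 0, 0], [0, 0, 0.0019, 0, 0, 0]]
  ]
}}

```text
time_s: 21.38
position: [0.4707, 0.0827, 0.0475]
tcp_rot: [[-0.005, 1.0, 0.001], [1.0, 0.005, -0.0], [-0.0, 0.001, -1.0]]
force: [0.0, 0.5, -2.6]
opening: 0.323
grasp_force: 30.0
```

Scaled: 0.001 m / 0.8 = 0.0013, 0.0005 m / 0.8 = 0.0006.

>>> {"op": "play_rows", "data": {
  "motion": [
    [[0, 0, 0.0006, 0, 0, 0], [0, 0, 0.0013, 0, 0, 0], [0, 0, 0.0013, 0, 0, 0]]
  ]
}}

```text
time_s: 21.63
position: [0.4705, 0.0827, 0.0467]
tcp_rot: [[-0.005, 1.0, 0.001], [1.0, 0.005, -0.0], [-0.0, 0.001, -1.0]]
force: [-0.6, -0.3, 1.9]
opening: 0.33
grasp_force: 29.9
```

>>> {"op": "play_rows", "data": {
  "motion": [
    [[0, 0, 0, 0, 0, 0], [0, 0, 0, 0, 0, 0], [0, 0, 0, 0, 0, 0], [0, 0, 0, 0, 0, 0], [0, 0, 0, 0, 0, 0], [0, 0, 0, 0, 0, 0], [0, 0, 0, 0, 0, 0]]
  ],
  "fingers": 0.07
}}

```text
time_s: 22.22
position: [0.4703, 0.0827, 0.0462]
tcp_rot: [[-0.005, 1.0, -0.0], [1.0, 0.005, 0.0], [0.0, -0.0, -1.0]]
force: [-0.1, 0.2, -0.3]
opening: 0.756
grasp_force: 0.0
```

Scaled: 0.105 m / 0.8 = 0.1313, -0.09 m / 0.8 = -0.1125.

>>> {"op": "play_rows", "data": {
  "motion": [
    [[0, 0, -0.0125, 0, 0, 0], [0, 0, -0.0375, 0, 0, 0], [0, 0, -0.0688, 0, 0, 0], [0, 0.0125, -0.0938, 0, 0, 0], [-0.0188, 0.0375, -0.1063, 0, 0, 0], [-0.05, 0.0688, -0.1063, 0, 0, 0], [-0.0813, 0.1, -0.1063, 0, 0, 0], [-0.1125, 0.1313, -0.1063, 0, 0, 0]]
  ]
}}

```text
time_s: 22.88
position: [0.5767, -0.0075, 0.1328]
tcp_rot: [[-0.006, 1.0, 0.001], [1.0, 0.006, -0.0], [-0.0, 0.001, -1.0]]
force: [-0.3, 1.2, -0.2]
opening: 0.804
grasp_force: 0.0
```

Scaled: -0.073 m / 0.8 = -0.0913, -0.067 m / 0.8 = -0.0838.

>>> {"op": "play_rows", "data": {
  "motion": [
    [[-0.0313, 0.0288, 0, 0, 0, 0], [-0.0625, 0.0538, 0, 0, 0, 0], [-0.0838, 0.0688, 0, 0, 0, 0], [-0.0913, 0.0738, 0, 0, 0, 0], [-0.0913, 0.0738, 0, 0, 0, 0], [-0.0913, 0.0738, 0, 0, 0, 0], [-0.0913, 0.0738, 0, 0, 0, 0]]
  ]
}}

```text
time_s: 23.47
position: [0.6334, -0.0778, 0.1311]
tcp_rot: [[-0.006, 1.0, -0.002], [1.0, 0.006, 0.001], [0.001, -0.002, -1.0]]
force: [-0.5, 0.5, -0.1]
opening: 0.807
grasp_force: 0.0
```

```bash
python3 m3.py s3 large,.6345,-.0805,.008 collar,.4705,.0827,.006 cone,.465,.0065,.006 short,.457,-.069,.006
```

```text
23.4667 [ 0.6334 -0.0778  0.1311]
obj_large [ 0.6351 -0.0816  0.0096] ['wrist', 'scene'] [0.907 0.932]
obj_collar none
obj_cone [0.4655 0.0053 0.0079] ['wrist', 'scene'] [0.941 0.516]
obj_short [ 0.459  -0.0714  0.0102] ['wrist', 'scene'] [0.962 0.903]
```

View pics/s3.png

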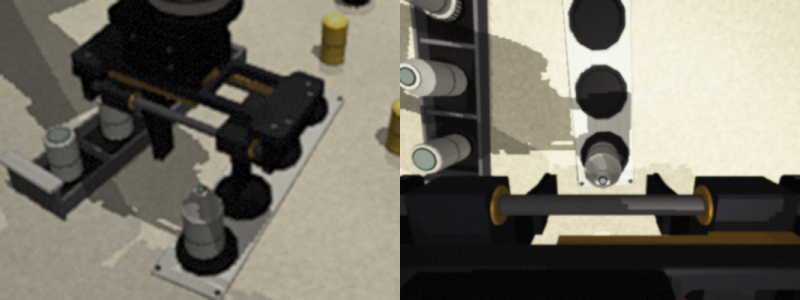

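Three are standing in their bays in the wrist view, and the large one is next at wrist px (602,165).

Scaled: 0.082 m / 0.8 = 0.1025, 0.075 m / 0.8 = 0.0938.

>>> {"op": "play_rows", "data": {
  "motion": [
    [[-0.0038, 0.0013, 0.0063, 0, 0, 0], [-0.0038, 0.0013, 0.025, 0, 0, 0], [-0.0038, 0.0013, 0.05, 0, 0, 0], [-0.0038, 0.0013, 0.075, 0, 0, 0], [-0.0038, 0.0013, 0.0938, 0, 0, 0], [-0.0038, 0.0013, 0.1025, 0, 0, 0], [-0.0038, 0.0013, 0.1025, 0, 0, 0], [-0.0038, 0.0013, 0.1025, 0, 0, 0]]
  ]
}}

```text
time_s: 24.88
position: [0.6362, -0.0826, 0.0491]
tcp_rot: [[-0.005, 1.0, -0.0], [1.0, 0.005, 0.0], [0.0, -0.0, -1.0]]
force: [0.7, 1.0, -0.0]
opening: 0.807
grasp_force: 0.0
```

>>> {"op": "play_rows", "data": {
  "motion": [
    [[0, 0, 0, 0, 0, 0], [0, 0, 0, 0, 0, 0], [0, 0, 0, 0, 0, 0], [0, 0, 0, 0, 0, 0], [0, 0, 0, 0, 0, 0], [0, 0, 0, 0, 0, 0], [0, 0, 0, 0, 0, 0], [0, 0, 0, 0, 0, 0]]
  ],
  "fingers": 0.025
}}

```text
time_s: 25.55
position: [0.6352, -0.0824, 0.0495]
tcp_rot: [[-0.005, 1.0, -0.002], [1.0, 0.005, 0.0], [0.0, -0.002, -1.0]]
force: [-2.3, 0.6, 5.0]
opening: 0.42
grasp_force: 29.9
```

Scaled: -0.104 m / 0.8 = -0.13, -0.005 m / 0.8 = -0.0063.

>>> {"op": "play_rows", "data": {
  "motion": [
    [[0, 0, -0.0063, 0, 0, 0], [0, 0, -0.0188, 0, 0, 0], [0, 0, -0.04, 0, 0, 0], [0, 0, -0.065, 0, 0, 0], [0, 0, -0.09, 0, 0, 0], [0, 0, -0.1125, 0, 0, 0], [0.0063, -0.0038, -0.125, 0, 0, 0], [0.0213, -0.0138, -0.13, 0, 0, 0]]
  ]
}}

```text
time_s: 26.22
position: [0.6274, -0.0668, 0.1557]
tcp_rot: [[-0.003, 1.0, 0.007], [1.0, 0.003, -0.002], [-0.002, 0.007, -1.0]]
force: [0.0, -0.2, -2.4]
opening: 0.424
grasp_force: 29.9
```

Scaled: 0.19 m / 0.8 = 0.2375, 0.165 m / 0.8 = 0.2063.

>>> {"op": "play_rows", "data": {
  "motion": [
    [[0.0225, -0.015, 0, 0, 0, 0], [0.05, -0.0325, 0, 0, 0, 0], [0.0813, -0.0525, 0, 0, 0, 0], [0.1125, -0.0725, 0, 0, 0, 0], [0.1438, -0.0925, 0, 0, 0, 0], [0.175, -0.1125, 0, 0, 0, 0], [0.2063, -0.1325, 0, 0, 0, 0], [0.2375, -0.1525, 0, 0, 0, 0]]
  ]
}}

```text
time_s: 26.88
position: [0.4991, 0.1258, 0.1525]
tcp_rot: [[-0.005, 1.0, -0.003], [1.0, 0.005, 0.0], [0.0, -0.003, -1.0]]
force: [0.5, 0.9, -2.8]
opening: 0.421
grasp_force: 29.9
```

Scaled: 0.032 m / 0.8 = 0.04, 0.028 m / 0.8 = 0.035.

>>> {"op": "play_rows", "data": {
  "motion": [
    [[0.0225, -0.015, 0, 0, 0, 0], [0.035, -0.0238, 0, 0, 0, 0], [0.04, -0.0275, 0, 0, 0, 0], [0.04, -0.0275, 0, 0, 0, 0], [0.04, -0.0275, 0, 0, 0, 0], [0.04, -0.0275, 0, 0, 0, 0]]
  ]
}}

```text
time_s: 27.38
position: [0.4811, 0.155, 0.1533]
tcp_rot: [[-0.004, 1.0, 0.001], [1.0, 0.004, -0.0], [-0.0, 0.001, -1.0]]
force: [-0.7, -0.5, -3.1]
opening: 0.423
grasp_force: 29.9
```

Scaled: 0.103 m / 0.8 = 0.1288, 0.098 m / 0.8 = 0.1225.

>>> {"op": "play_rows", "data": {
  "motion": [
    [[0.0031, 0, 0.01, 0, 0, 0], [0.0031, 0, 0.0338, 0, 0, 0], [0.0031, 0, 0.06, 0, 0, 0], [0.0031, 0, 0.085, 0, 0, 0], [0.0031, 0, 0.1075, 0, 0, 0], [0.0031, 0, 0.1225, 0, 0, 0], [0.0031, 0, 0.1288, 0, 0, 0], [0.0031, 0, 0.1288, 0, 0, 0]]
  ]
}}

```text
time_s: 28.05
position: [0.4798, 0.1576, 0.0488]
tcp_rot: [[-0.004, 1.0, -0.002], [1.0, 0.004, -0.0], [-0.0, -0.002, -1.0]]
force: [0.1, 0.3, -2.5]
opening: 0.421
grasp_force: 29.9
```

Scaled: 0.0015 m / 0.8 = 0.0019, 0.001 m / 0.8 = 0.0013.

>>> {"op": "play_rows", "data": {
  "motion": [
    [[0, 0, 0.0006, 0, 0, 0], [0, 0, 0.0013, 0, 0, 0], [0, 0, 0.0019, 0, 0, 0], [0, 0, 0.0019, 0, 0, 0]]
  ]
}}

```text
time_s: 28.38
position: [0.4804, 0.1583, 0.0494]
tcp_rot: [[-0.005, 1.0, 0.001], [1.0, 0.005, 0.0], [0.0, 0.001, -1.0]]
force: [-0.2, -0.1, -3.4]
opening: 0.42
grasp_force: 29.9
```

Scaled: 0.001 m / 0.8 = 0.0013, 0.0005 m / 0.8 = 0.0006.

>>> {"op": "play_rows", "data": {
  "motion": [
    [[0, 0, 0.0006, 0, 0, 0], [0, 0, 0.0013, 0, 0, 0], [0, 0, 0.0013, 0, 0, 0]]
  ]
}}

```text
time_s: 28.63
position: [0.48, 0.1584, 0.048]
tcp_rot: [[-0.005, 1.0, 0.0], [1.0, 0.005, 0.0], [0.0, 0.0, -1.0]]
force: [0.2, -0.8, -3.3]
opening: 0.423
grasp_force: 29.9
```

Scaled: 0.001 m / 0.8 = 0.0013, 0.0005 m / 0.8 = 0.0006.

>>> {"op": "play_rows", "data": {
  "motion": [
    [[0, 0, 0.0006, 0, 0, 0], [0, 0, 0.0013, 0, 0, 0], [0, 0, 0.0013, 0, 0, 0]]
  ]
}}

```text
time_s: 28.88
position: [0.4799, 0.1583, 0.0475]
tcp_rot: [[-0.005, 1.0, 0.0], [1.0, 0.005, 0.0], [0.0, 0.0, -1.0]]
force: [-2.9, -0.7, 4.1]
opening: 0.424
grasp_force: 29.9
```

Contact. Release, lift, and back away.

>>> {"op": "play_rows", "data": {
  "motion": [
    [[0, 0, 0, 0, 0, 0], [0, 0, 0, 0, 0, 0], [0, 0, 0, 0, 0, 0], [0, 0, 0, 0, 0, 0], [0, 0, 0, 0, 0, 0], [0, 0, 0, 0, 0, 0], [0, 0, 0, 0, 0, 0]]
  ],
  "fingers": 0.07
}}

```text
time_s: 29.47
position: [0.4799, 0.1583, 0.0467]
tcp_rot: [[-0.005, 1.0, -0.0], [1.0, 0.005, 0.0], [0.0, -0.0, -1.0]]
force: [0.1, 0.6, 0.1]
opening: 0.784
grasp_force: 0.0
```

Scaled: -0.14 m / 0.8 = -0.175, -0.13 m / 0.8 = -0.1625.

>>> {"op": "play_rows", "data": {
  "motion": [
    [[0, 0, -0.0125, 0, 0, 0], [0, 0, -0.0375, 0, 0, 0], [0, 0, -0.0688, 0, 0, 0], [0, 0, -0.1063, 0, 0, 0], [0.0125, 0, -0.1375, 0, 0, 0], [0.05, 0, -0.1625, 0, 0, 0], [0.0875, 0, -0.175, 0, 0, 0], [0.125, 0, -0.175, 0, 0, 0]]
  ]
}}

```text
time_s: 30.13
position: [0.4811, 0.2597, 0.1907]
tcp_rot: [[-0.004, 1.0, 0.007], [1.0, 0.004, 0.002], [0.002, 0.007, -1.0]]
force: [1.2, -0.8, -1.1]
opening: 0.805
grasp_force: 0.0
```

Scaled: 0.12 m / 0.8 = 0.15, 0.11 m / 0.8 = 0.1375.

>>> {"op": "play_rows", "data": {
  "motion": [
    [[0.0375, 0, 0, 0, 0, 0], [0.075, 0, 0, 0, 0, 0], [0.1125, 0, 0, 0, 0, 0], [0.1375, 0, 0, 0, 0, 0], [0.15, 0, 0, 0, 0, 0], [0.15, 0, 0, 0, 0, 0], [0.15, 0, 0, 0, 0, 0]]
  ]
}}

```text
time_s: 30.72
position: [0.4784, 0.3778, 0.1868]
tcp_rot: [[-0.006, 1.0, -0.0], [1.0, 0.006, -0.001], [-0.001, -0.0, -1.0]]
force: [0.1, -0.7, -0.9]
opening: 0.802
grasp_force: 0.0
```

```bash
python3 m3.py s4 large,.48,.158,.006 collar,.4705,.0827,.006 cone,.465,.0065,.006 short,.457,-.069,.006
```

```text
30.7167 [0.4784 0.3778 0.1868]
obj_large [0.48   0.1597 0.0058] ['scene', 'top'] [0.896 0.927]
obj_collar [0.4714 0.0826 0.0056] ['scene'] [0.918]
obj_cone [0.4637 0.0073 0.0054] ['scene', 'top'] [0.94  0.893]
obj_short [ 0.4572 -0.0699  0.0077] ['scene', 'top'] [0.939 0.949]
```

View pics/s4.png

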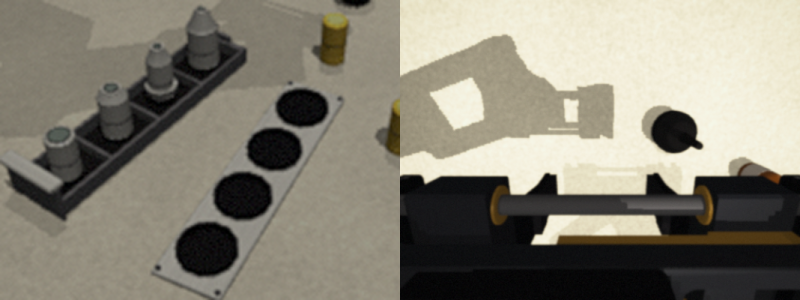

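All four stand upright, one to a bay: short (65,153), cone (113,110), collar (160,72) and large (203,38), counting from the front panel. The rack is empty.

```bash
python3 -c "
from rig import bot
print(bot.hand_in())"
```

```text
the job is handed in; nothing more can be done
None
```

All four objectives stand upright in the drawer, one to a bay (short, cone, collar, large from the front panel to the back), and the job was handed in at about 31 s of the 99 s allowed; the hand-in returned no verdict.

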